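# Check the catches of the tea caddy's two lids

## Robot

A 6-joint arm with a two-finger parallel gripper is mounted at the origin on a cart in front of the work surface, level with it; the furniture and walls round the work are solid. World frame = base frame: x ahead of the robot, y to its left, z up, the work surface at z = 0. Lengths are in m, angles in degrees, forces in N, time in s.
With the tool pointing down it reaches from about 0.275 to 1 m from the base axis. Payload 8.4 kg.
Tool frame: the origin (TCP) lies midway between the tips of the shut fingers; the grasp point (between the pads) lies r.pinch_z behind it (r.pinch_z is the distance from the TCP to the grasp point, in m); y points along the fingers, z is the direction in which the jaws open and shut, and the axes are right-handed (so a half turn about y gives the same grasp; the last joint's range is limited). The gripper opens to 85 mm and grips with 20 to 120 N. Pads are 22 mm wide; open, the fingers measure 114 mm over their backs; the gripper's body (76 mm by 85 mm) begins 54 mm behind the grasp point. The pads swing forward as they close: fully open they stand 13 mm farther back than shut.
Start: joints at [-63.679, 20.225, 93.587, -0, 66.188, -0.138], TCP at [0.278, -0.56, 0.231] pointing down, gripper open.
Joint ranges: [-150.9, 150.9], [-52.94, 120.26], [3.33, 152.33], [-74.26, 254.26], [0, 154.13], [-172.89, 172.89]. Speed limits (degrees/s): [127.2, 127.2, 159.86, 180, 180, 180].

## Interface

Orientations are given as a 3x3 rotation matrix whose columns are the frame's x, y, z axes.
In Python, from cell import r gives the robot as it stands.
- The arm moves only by the tool move_arm, never from a script. Its argument "steps" is a list of rows, each an object with "offset": the shift along the tool's x, y, z in cm, a list of three; "rotation": the turn, a rotation vector about the tool's x, y, z in rad, a list of three. A call has 1 to 10 rows; each row is the pose to reach, as a shift and turn from the pose measured when the call began, along the tool's axes at that moment; what a row does not reach only later rows make up. A row lasts 1/8 s, in which the tool goes at most 62.5 mm and 10.7 degrees, less where a joint would pass 70% of its speed; a pose out of reach is approached as far as the arm can. A call with a gripper value outside its range is refused whole. "hand" is the opening, from 0 (shut) to 1 (fully open), set as the call begins (left out, the last holds). The fingers move at their own pace and stop on an object; "squeeze" is the grip in N (left out, the last holds). Time passes only in rows, so rows that repeat a pose let the fingers close. It gives the time, the measured TCP pose, the force and the opening at its end, in the units of the state.
- r.observe(): the state, without advancing time (a new reading comes with each control period).
- r.capture(name): name is "scene" or "top" or "wrist"; returns the picture (420x560x3 uint8, red, green, blue); there is no depth.
- r.get_calibration(name): a dict with "fovy" (degrees; the focal length in pixels is half the picture's height over the tangent of half this angle, whatever the lens; pixels are square), "cx", "cy" (the principal point, pixels), "eye" and "rotation" of the camera in the world. Camera axes: x right, y up, looking along -z (the intrinsics and any distortion apply to the point x, -y, -z); pixel columns grow to the right and rows downward; lengths in m; the calibration is good to about 2 mm. The wrist camera is an equidistant fisheye: a pixel r from the principal point sees the ray r / f radians off the axis. A picture is of the moment at which its call begins: read the wrist's pose just before it. get_calibration takes no time and is no camera call; for the wrist camera it gives the pose at the moment of the call.
- r.finish_job(): hands the job in, once; it reports no verdict.
The state is a dict: "clock": time; "joint_positions": joint angles; "dq": joint speeds; "joint_efforts": joint torques, N m; "tcp_pos": TCP position; "orientation": TCP orientation; "ft_force": force on the tool from outside, world axes, zero at the start; "wrist_torque": the same for the moment, N m; "finger_gap": finger opening in m.
Only numpy, scipy, OpenCV 4.12 (cv2) and the standard library are available. Lean on these libraries where they do the work, as an engineer would, in place of code of your own. Each camera call takes 0.05 s, during which the arm holds its last target.

## Task

Check that both lids of the wooden tea caddy are caught: tug each one upward by its knob, firmly enough to feel whether its catch holds, the left lid first and then the right. A lid that gives and lifts must be pressed back down until its catch snaps over it. Leave both lids fully shut and caught, and do not disturb the other things on the table.

Things in the scene. Friction and masses are not known exactly. Their poses are not given: they have to be found in the camera images.
- caddy: two-compartment tea caddy of light wood, fixed to the table, 140 mm deep (x) x 230 mm wide (y) x 88 mm high to the lids' tops, with two wooden lids side by side, each 146 x 111 mm, hinged at the rear, and a steel spring catch on its front face under the front edge of each lid (catches reach to x = -0.096). Origin: centre of its underside. Its x axis points to its rear (away from the robot at yaw 0), y to its left lid, z up. The lids' hinges turn about its y axis.
- knob_left (a point): middle of the head of the round steel knob on the left lid (+y side as the robot sees it). The head is a cylinder 25 mm across and 14 mm high on a stem 18 mm across; its top is 7 mm above this point and the lid's top 23 mm below it. With the lid shut the point is 111 mm above the caddy's underside, at caddy frame x = -0.045, y = +0.0575; 117 mm before the hinge axis.
- knob_right (a point): middle of the head of the round steel knob on the right lid (-y side as the robot sees it). The head is a cylinder 25 mm across and 14 mm high on a stem 18 mm across; its top is 7 mm above this point and the lid's top 23 mm below it. With the lid shut the point is 111 mm above the caddy's underside, at caddy frame x = -0.045, y = -0.0575; 117 mm before the hinge axis.
- lid_left (a joint): angle (rad) of the left lid's hinge, along the caddy's rear edge (caddy frame x = +0.072, z = 0.080). 0 = fully shut; grows as the front edge lifts; to 1.4. The lid is 8 mm thick, 0.12 kg, and falls slowly back by itself. A caught lid rests at 0. A lid that is not caught rests about 0.04 rad (6 mm at the front edge) up on top of its catch and looks nearly shut; it may start either way. Pushing it down by its knob with about 9 to 10 N snaps the catch over it.
- lid_right (a joint): angle (rad) of the right lid's hinge, along the caddy's rear edge (caddy frame x = +0.072, z = 0.080). 0 = fully shut; grows as the front edge lifts; to 1.4. The lid is 8 mm thick, 0.12 kg, and falls slowly back by itself. A caught lid rests at 0. A lid that is not caught rests about 0.04 rad (6 mm at the front edge) up on top of its catch and looks nearly shut; it may start either way. Pushing it down by its knob with about 9 to 10 N snaps the catch over it.
- catch_left (a joint): stretch (m, 0 to 0.005) of the sprung mount of the left lid's catch, 0 when nothing pulls on it. A caught lid that is pulled up by its knob stretches it: it begins to give at about 4 N on the knob, 2 mm at about 7 N, the 5 mm stop at 13 N (the knob has then risen 4.5 mm, the lid reads 0.039 rad) and there the lid holds. A lid that is not caught lifts freely (under 1.5 N) and does not stretch it.
- catch_right (a joint): stretch (m, 0 to 0.005) of the sprung mount of the right lid's catch, 0 when nothing pulls on it. A caught lid that is pulled up by its knob stretches it: it begins to give at about 4 N on the knob, 2 mm at about 7 N, the 5 mm stop at 13 N (the knob has then risen 4.5 mm, the lid reads 0.039 rad) and there the lid holds. A lid that is not caught lifts freely (under 1.5 N) and does not stretch it.
- yellow_cup: bystander: small square yellow cup, 59 x 59 x 31 mm, origin at the centre of its underside. Loose; leave alone.
- coffee_jar: bystander: glass coffee jar with a yellow-brown lid, 71 x 70 x 89 mm, origin at the centre of its underside. Loose; leave alone.
- sugar_jar: bystander: small jar with a dark cap, 44 x 44 x 105 mm, origin at the centre of its underside. Loose; leave alone.

How it is judged (in metres and radians):
On the way, in this order (a step that is already met when the one before it is completed fails the run):
1. the left lid is tugged upward: either its catch is stretched by more than 1 mm, or the lid gives and lifts by more than 0.07 rad ((value of joint catch_left above 0.001 m or value of joint lid_left above 0.07 rad)), for 0.1 s.
2. then the right lid is tugged upward in the same way ((value of joint catch_right above 0.001 m or value of joint lid_right above 0.07 rad)), for 0.1 s.
At the end, for the whole second after the job is handed in: Both lids are fully shut (hinge under 0.015 rad, which is only possible with the catch over the lid or the lid held down) and nothing pulls on the catches (stretched by under 1 mm) (value of joint each of lid_left, lid_right below 0.015 rad and value of joint each of catch_left, catch_right below 0.001 m); the robot touches nothing.
It fails at once if the yellow cup is moved by more than 30 mm (distance of yellow_cup from where it was at the start of the episode above 0.03 m).
It fails at once if the coffee jar is moved by more than 30 mm (distance of coffee_jar from where it was at the start of the episode above 0.03 m).
It fails at once if the sugar jar is moved by more than 30 mm (distance of sugar_jar from where it was at the start of the episode above 0.03 m).
It also fails if it takes over 61 s, if anything falls off the work surface, if the arm or the gripper's body presses on something with over 40 N, if the wrist force passes 120 N, or if a joint passes its speed limit or range.

## Working session

There is one attempt and no reset: what is moved stays moved. The work goes in short steps, Python scripts to look and compute and a tool call to move; the robot and the scene stay as the last step left them, time stands still between calls to the robot, and variables do not carry over. Pictures are saved under pics/ and viewed, and the job is handed in when it is done.

Besides the shell and the picture viewer there is one more tool, called after "Emit:" by a JSON object that holds its "api" and its "payload". move_arm: Moves the arm, as the interface text tells. Its arguments: {"type":"object","properties":{"steps":{"type":"array","items":{"type":"object","properties":{"offset":{"type":"array","items":{"type":"number"}},"rotation":{"type":"array","items":{"type":"number"}}}}},"hand":{"type":"number"},"squeeze":{"type":"number"}},"required":["steps"]}

```bash
mkdir -p pics
python3 - <<'E'
from cell import r
import cv2
for n in("scene","top","wrist"):
    c=r.get_calibration(n); im=r.capture(n); cv2.imwrite(f"pics/{n}0.png",im[:,:,::-1]); print(n,c)
print(r.observe(), r.pinch_z)
E
```

```text
scene {'fovy': 47.672500421076165, 'cx': 280.9097386500016, 'cy': 211.12253988643675, 'eye': array([-0.31858587, -0.62149197,  0.51243275]), 'rotation': array([[ 0.50860662,  0.34904179, -0.78707632],
       [-0.86081158,  0.18706663, -0.47329641],
       [-0.01796452,  0.9182461 ,  0.39560254]])}
top {'fovy': 42.00276940489097, 'cx': 274.90926359507256, 'cy': 207.29057559078566, 'eye': array([ 0.35065694, -0.12334533,  1.47159419]), 'rotation': array([[-0.01796312,  0.99103441, -0.13239381],
       [-0.9997161 , -0.01987591, -0.01314028],
       [-0.01565392,  0.13212019,  0.99111009]])}
wrist {'fovy': 65.70646984690485, 'cx': 280.72349051957195, 'cy': 210.02627586149117, 'eye': array([ 0.34420432, -0.52852918,  0.37362714]), 'rotation': array([[ 0.44705472,  0.85681442,  0.25692631],
       [-0.89450465,  0.42881703,  0.12640168],
       [-0.00187159, -0.28633025,  0.95812916]])}
{'clock': 0.15, 'joint_positions': array([-6.36761931e+01,  2.02558128e+01,  9.36195618e+01,  5.04276831e-05,
        6.61865956e+01, -1.39001996e-01]), 'dq': array([ 0.09214929, -0.12063162, -0.10376395, -0.08473669,  0.00847349,
       -0.07987122]), 'joint_efforts': array([-9.38263256e-04, -6.05634999e+01, -3.42338240e+01, -3.09172071e-05,
        6.13202617e-03, -5.90959235e-05]), 'tcp_pos': array([ 0.27833578, -0.5591978 ,  0.23070547]), 'orientation': array([[-8.95223963e-01, -4.78899221e-04,  4.45616233e-01],
       [-4.45616490e-01,  9.69781955e-04, -8.95223438e-01],
       [-3.42877503e-06, -9.99999415e-01, -1.08157743e-03]]), 'ft_force': array([0.23948548, 0.21334899, 0.38372028]), 'wrist_torque': array([-0.00240286,  0.04740741, -0.0124112 ]), 'finger_gap': 0.08538169197712935} 0.0187
```

View pics/scene0.png

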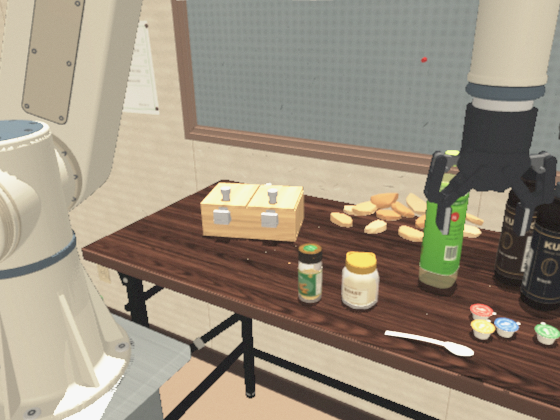

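View pics/top0.png

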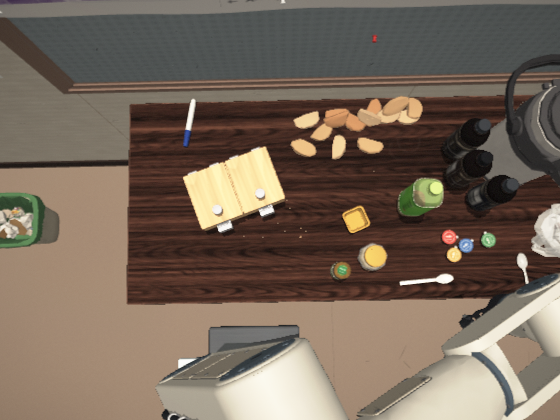

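View pics/wrist0.png

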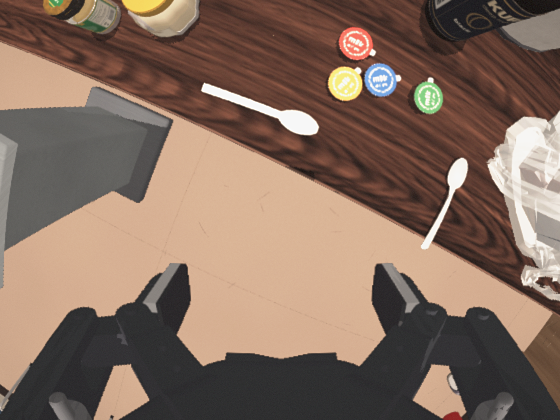

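The top view shows the caddy with knobs at about (217,210) and (260,194). The scene view shows them at about (226,193) and (272,196). Next I'll refine those and cast rays.

```bash
cat > h.py <<'E'
import numpy as np, cv2
def ray(c,u,v):
    f=210/np.tan(np.radians(c['fovy']/2))
    if 'fish' in c:
        dx,dy=u-c['cx'],v-c['cy'];rr=np.hypot(dx,dy);t=rr/f
        d=np.array([np.sin(t)*dx/rr,-np.sin(t)*dy/rr,-np.cos(t)])
    else: d=np.array([(u-c['cx'])/f,-(v-c['cy'])/f,-1])
    d=c['rotation']@d; return d/np.linalg.norm(d)
def onz(c,u,v,z):
    d=ray(c,u,v); return c['eye']+d*(z-c['eye'][2])/d[2]
def proj(c,p):
    f=210/np.tan(np.radians(c['fovy']/2)); q=c['rotation'].T@(np.array(p)-c['eye'])
    if 'fish' in c:
        t=np.arctan2(np.hypot(q[0],q[1]),-q[2]);n=np.hypot(q[0],q[1])
        return c['cx']+f*t*q[0]/n, c['cy']-f*t*q[1]/n
    return c['cx']+f*q[0]/-q[2], c['cy']-f*q[1]/-q[2]
E
python3 - <<'E'
import cv2
a=cv2.imread('pics/top0.png')[140:240,175:295]; b=cv2.imread('pics/scene0.png')[175:245,195:315]
cv2.imwrite('pics/topc.png',cv2.resize(a,None,fx=6,fy=6,interpolation=2)[:600]); cv2.imwrite('pics/scenec.png',cv2.resize(b,None,fx=6,fy=6,interpolation=2))
E
```

```text
(no output)
```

View pics/topc.png

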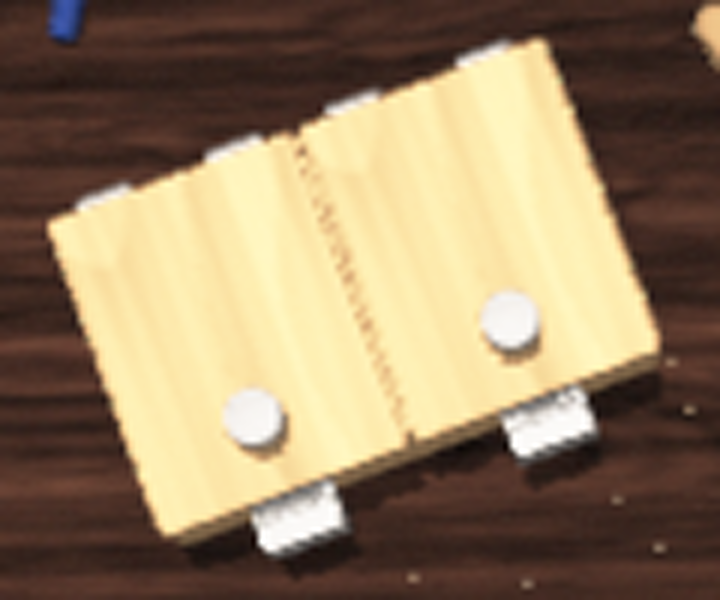

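View pics/scenec.png

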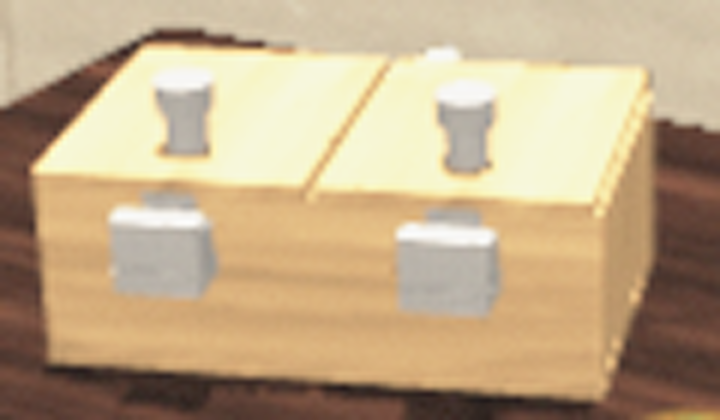

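Run:
```python
from cell import r
from h import *
t=r.get_calibration('top'); s=r.get_calibration('scene')
L=onz(t,216.8,208.9,.118); R=onz(t,259.6,192.8,.118)
print(L,R,np.linalg.norm(L-R))
Ls=onz(s,225.2,188,.118); Rs=onz(s,272.3,190.3,.118); print(Ls,Rs,np.linalg.norm(Ls-Rs))
d=L-R; print('yaw',np.degrees(np.arctan2(-d[0],d[1])))
for u,v in((49,225),(167,540),(408,440),(658,350),(545,40)): print(onz(t,175+u/6-.4,140+v/6-.4,.088))
print(np.hypot(*L[:2]),np.hypot(*R[:2]))
# bystanders
for u,v,z in((356,219,.031),(372,257,.089),(341,271,.105)): print(onz(t,u,v,z))
```

```text
[0.53032676 0.03992736 0.118     ] [ 0.5688789  -0.06768622  0.118     ] 0.11431075867189361
[0.52318613 0.03805386 0.118     ] [ 0.56254376 -0.06927254  0.118     ] 0.11431526242253903
yaw 19.70985872110687
[0.61874364 0.13109488 0.088     ]
[0.48194005 0.08035321 0.088     ]
[ 0.52261329 -0.02233088  0.088     ]
[ 0.55913475 -0.12936123  0.088     ]
[ 0.69547096 -0.08331504  0.088     ]
0.5318276712388954 0.5728914587874823
[ 0.50757357 -0.31802172  0.031     ]
[ 0.40446652 -0.34668725  0.089     ]
[ 0.37071879 -0.26608874  0.105     ]
```

```bash
cat >> h.py <<'E'
from scipy.spatial.transform import Rotation as Ro
def go(r,p,yaw):
    o=r.observe(); T=np.array(o['orientation']); 
    z=np.array([np.sin(np.radians(yaw)),-np.cos(np.radians(yaw)),0]); y=np.array([0,0,-1.]); x=np.cross(y,z)
    W=np.column_stack([x,y,z])
    print('clock',o['clock'],'tcp',o['tcp_pos'].round(4),'F',o['ft_force'].round(2),'gap',round(o['finger_gap'],4))
    print('offset cm',(T.T@(np.array(p)-o['tcp_pos'])*100).round(2),'rot',Ro.from_matrix(T.T@W).as_rotvec().round(4))
E
python3 - <<'E'
from cell import r
from h import *
go(r,(.50,.03,.24),20)
go(r,(.277,-.56,.30),20)
E
```

```text
clock 0.15 tcp [ 0.2783 -0.5592  0.2307] F [0.24 0.21 0.38] gap 0.0854
offset cm [-46.1   -0.88 -42.87] rot [1.100e-03 1.128e-01 1.000e-04]
clock 0.15 tcp [ 0.2783 -0.5592  0.2307] F [0.24 0.21 0.38] gap 0.0854
offset cm [ 0.16 -6.93  0.  ] rot [1.100e-03 1.128e-01 1.000e-04]
```

Emit:
{"api": "move_arm", "payload": {"steps": [{"offset":[0,-5,0],"rotation":[0,0,0]},{"offset":[0,-7,0],"rotation":[0,0.05,0]},{"offset":[-4,-7,-4],"rotation":[0,0.113,0]},{"offset":[-8,-7,-8],"rotation":[0,0.113,0]},{"offset":[-12,-7,-12],"rotation":[0,0.113,0]},{"offset":[-16,-7,-16],"rotation":[0,0.113,0]},{"offset":[-20,-7,-19],"rotation":[0,0.113,0]},{"offset":[-24,-7,-23],"rotation":[0,0.113,0]},{"offset":[-28,-7,-27],"rotation":[0,0.113,0]},{"offset":[-32,-7,-31],"rotation":[0,0.113,0]}], "hand": 0.6}}

```text
clock: 1.4
tcp_pos: [0.4269, -0.1374, 0.3011]
orientation: [[-0.94, -0.0, 0.342], [-0.342, 0.001, -0.94], [-0.0, -1.0, -0.001]]
ft_force: [0.6, -0.2, 0.0]
finger_gap: 0.0513
```

Run:
```python
from cell import r
from h import *
go(r,(.50,.03,.24),20)
```

```text
clock 1.4 tcp [ 0.4269 -0.1374  0.3011] F [ 0.61 -0.19  0.03] gap 0.0513
offset cm [-12.59   6.12 -13.24] rot [ 0.0009 -0.0005 -0.0001]
```

Emit:
{"api": "move_arm", "payload": {"steps": [{"offset":[-4,1,-4],"rotation":[0,0,0]},{"offset":[-8,3,-8],"rotation":[0,0,0]},{"offset":[-12,5,-12],"rotation":[0,0,0]},{"offset":[-12.6,6,-13.2],"rotation":[0,0,0]},{"offset":[-12.6,6,-13.2],"rotation":[0,0,0]},{"offset":[-12.6,6,-13.2],"rotation":[0,0,0]}]}}

```text
clock: 2.15
tcp_pos: [0.5, 0.0287, 0.2417]
orientation: [[-0.94, 0.0, 0.341], [-0.341, 0.0, -0.94], [-0.0, -1.0, -0.0]]
ft_force: [-0.1, -0.0, 0.6]
finger_gap: 0.0513
```

Run:
```python
from cell import r
from h import *
c=r.get_calibration('wrist');c['fish']=1; im=r.capture('wrist'); cv2.imwrite('pics/w1.png',im[:,:,::-1])
import pickle; pickle.dump(c,open('w1.pkl','wb'))
print(proj(c,(.527,.039,.118)),proj(c,(.566,-.068,.118)))
go(r,(.527,.039,.13),20)
```

```text
(np.float64(278.1115917445098), np.float64(168.7805877908458)) (np.float64(408.5391225437798), np.float64(170.9412786421297))
clock 2.2 tcp [0.5002 0.0285 0.2419] F [-0.24  0.3   0.18] gap 0.0513
offset cm [-2.87 11.19 -0.07] rot [ 0.0003 -0.0018 -0.0008]
```

View pics/w1.png

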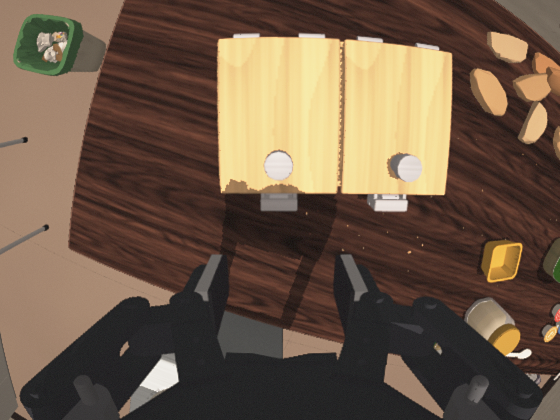

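The wrist view shows the knob tops at about (278.5,165) and (409.5,167). The caddy is square to the hand, so the yaw is right. I'll cast rays through these.

Run:
```python
from cell import r
from h import *
import pickle; c=pickle.load(open('w1.pkl','rb'))
im=cv2.imread('pics/w1.png'); hsv=cv2.cvtColor(im,cv2.COLOR_BGR2HSV)
for (x,y) in((279,165),(409,167)):
    m=np.zeros(im.shape[:2],np.uint8); m[y-18:y+19,x-18:x+19]=255
    m&=cv2.inRange(hsv,(0,0,150),(180,40,255))
    cs=max(cv2.findContours(m,0,1)[0],key=cv2.contourArea); e=cv2.minEnclosingCircle(cs);print(e, onz(c,*e[0],.118))
for u,v in((278.5,165),(409.5,167)): print(onz(c,u,v,.118))
```

```text
((278.20269775390625, 165.2567596435547), 14.258296012878418) [0.52981177 0.03993966 0.118     ]
((408.7241516113281, 168.05172729492188), 13.231828689575195) [ 0.56839966 -0.0670855   0.118     ]
[0.53009848 0.03978209 0.118     ]
[ 0.56952863 -0.06739002  0.118     ]
```

Run:
```python
from cell import r
from h import *
go(r,(.5295,.0397,.098),20)
```

```text
clock 2.2 tcp [0.5002 0.0285 0.2419] F [-0.24  0.3   0.18] gap 0.0513
offset cm [-3.12 14.39 -0.05] rot [ 0.0003 -0.0018 -0.0008]
```

Emit:
{"api": "move_arm", "payload": {"steps": [{"offset":[-3.1,4,0],"rotation":[0,0,0]},{"offset":[-3.1,8,0],"rotation":[0,0,0]},{"offset":[-3.1,11,0],"rotation":[0,0,0]},{"offset":[-3.1,13.5,0],"rotation":[0,0,0]},{"offset":[-3.1,14.4,0],"rotation":[0,0,0]},{"offset":[-3.1,14.4,0],"rotation":[0,0,0]},{"offset":[-3.1,14.4,0],"rotation":[0,0,0]}]}}

```text
clock: 3.08
tcp_pos: [0.5303, 0.0389, 0.0991]
orientation: [[-0.94, 0.003, 0.34], [-0.34, 0.001, -0.94], [-0.003, -1.0, 0.0]]
ft_force: [-0.2, -0.3, -0.4]
finger_gap: 0.0512
```

Run:
```python
from cell import r
from h import *
go(r,(.5295,.0397,.098),20)
for n in('wrist','scene'):
    im=r.capture(n); cv2.imwrite(f'pics/{n}2.png',im[:,:,::-1])
im=cv2.imread('pics/scene2.png')[130:240,160:310]; cv2.imwrite('pics/scene2c.png',cv2.resize(im,None,fx=5,fy=5))
```

```text
clock 3.075 tcp [0.5303 0.0389 0.0991] F [-0.21 -0.31 -0.42] gap 0.0512
offset cm [ 0.05  0.11 -0.1 ] rot [-0.0002 -0.0022 -0.0027]
```

View pics/wrist2.png

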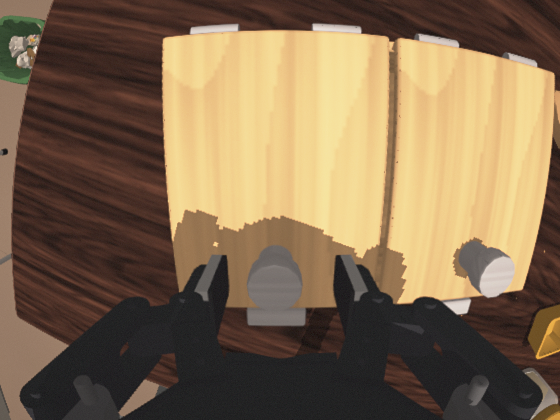

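View pics/scene2c.png

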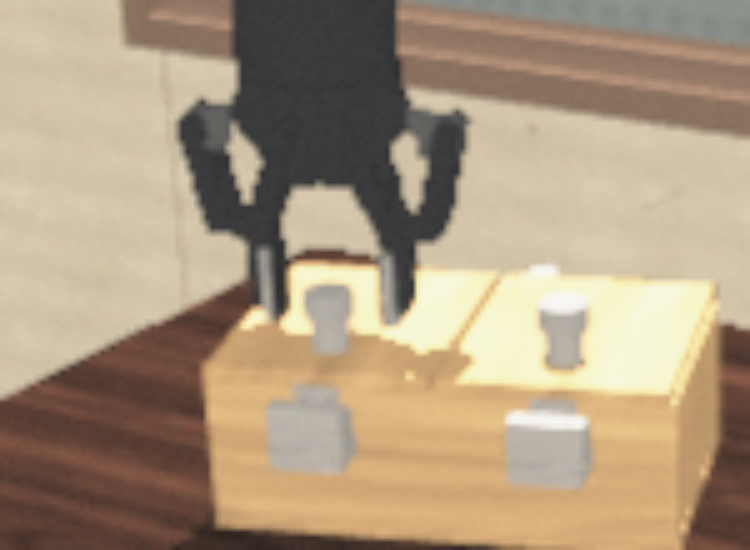

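The wrist view shows the fingers straddling the left knob, with the knob at about x=275 and the jaw middle at about x=281. I'll shift 2 mm towards it and close.

Emit:
{"api": "move_arm", "payload": {"steps": [{"offset":[0,0.1,-0.2],"rotation":[0,0,0]},{"offset":[0,0.1,-0.2],"rotation":[0,0,0]},{"offset":[0,0.1,-0.2],"rotation":[0,0,0]},{"offset":[0,0.1,-0.2],"rotation":[0,0,0]},{"offset":[0,0.1,-0.2],"rotation":[0,0,0]},{"offset":[0,0.1,-0.2],"rotation":[0,0,0]}], "hand": 0.0, "squeeze": 50}}

```text
clock: 3.92
tcp_pos: [0.5296, 0.0416, 0.0987]
orientation: [[-0.94, 0.003, 0.34], [-0.34, 0.002, -0.94], [-0.003, -1.0, -0.0]]
ft_force: [-2.4, 2.8, 5.7]
finger_gap: 0.023
```

Emit:
{"api": "move_arm", "payload": {"steps": [{"offset":[0,-0.1,0],"rotation":[0,0,0]},{"offset":[0,-0.2,0],"rotation":[0,0,0]},{"offset":[0,-0.2,0],"rotation":[0,0,0]},{"offset":[0,-0.2,0],"rotation":[0,0,0]}]}}

```text
clock: 4.42
tcp_pos: [0.5299, 0.0418, 0.1005]
orientation: [[-0.94, 0.003, 0.34], [-0.34, 0.002, -0.94], [-0.004, -1.0, -0.001]]
ft_force: [4.0, 3.3, -6.4]
finger_gap: 0.0233
```

Run:
```python
from cell import r
from h import *
go(r,(.5295,.0397,.098),20)
for n in('wrist','scene'):
    im=r.capture(n); cv2.imwrite(f'pics/{n}3.png',im[:,:,::-1])
im=cv2.imread('pics/scene3.png')[130:240,160:310]; cv2.imwrite('pics/scene3c.png',cv2.resize(im,None,fx=5,fy=5))
```

```text
clock 4.425 tcp [0.5299 0.0418 0.1005] F [ 4.04  3.35 -6.4 ] gap 0.0233
offset cm [0.11 0.25 0.19] rot [ 0.0006 -0.0021 -0.0039]
```

View pics/wrist3.png

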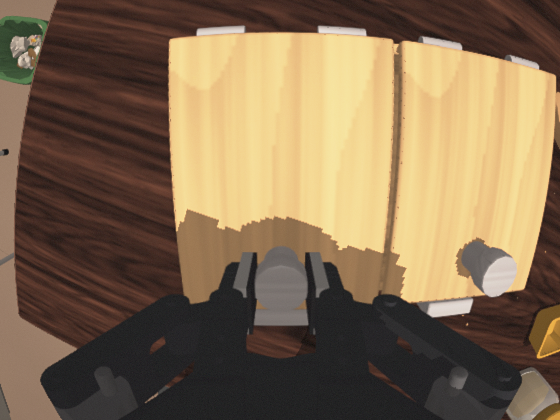

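View pics/scene3c.png

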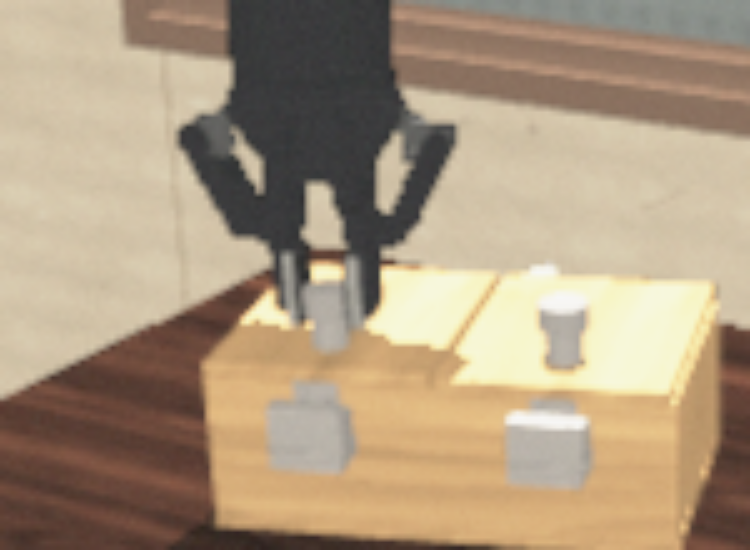

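The knob is gripped, and the upward pull already meets 6.4 N, which suggests the left lid is caught. I'll pull a bit more and hold.

Emit:
{"api": "move_arm", "payload": {"steps": [{"offset":[0,-0.1,0],"rotation":[0,0,0]},{"offset":[0,-0.2,0],"rotation":[0,0,0]},{"offset":[0,-0.2,0],"rotation":[0,0,0]},{"offset":[0,-0.2,0],"rotation":[0,0,0]}]}}

```text
clock: 5.03
tcp_pos: [0.5303, 0.042, 0.1021]
orientation: [[-0.94, 0.004, 0.34], [-0.34, 0.002, -0.94], [-0.005, -1.0, -0.001]]
ft_force: [6.2, 3.9, -12.1]
finger_gap: 0.0228
```

The force rose steadily to 12 N and the lid held, so the left lid is caught. I'll relax, release and back off.

Emit:
{"api": "move_arm", "payload": {"steps": [{"offset":[0,0.15,0],"rotation":[0,0,0]},{"offset":[0,0.3,0],"rotation":[0,0,0]},{"offset":[0,0.3,0],"rotation":[0,0,0]},{"offset":[0,0.3,0],"rotation":[0,0,0]}]}}

```text
clock: 5.52
tcp_pos: [0.5297, 0.0418, 0.0991]
orientation: [[-0.94, 0.003, 0.34], [-0.34, 0.002, -0.94], [-0.003, -1.0, -0.001]]
ft_force: [-3.9, -0.6, -0.1]
finger_gap: 0.0228
```

Emit:
{"api": "move_arm", "payload": {"steps": [{"offset":[0,0,0],"rotation":[0,0,0]},{"offset":[0,0,0],"rotation":[0,0,0]},{"offset":[0,0,0],"rotation":[0,0,0]},{"offset":[0,0,0],"rotation":[0,0,0]},{"offset":[0,-2,0],"rotation":[0,0,0]},{"offset":[0,-5,0],"rotation":[0,0,0]},{"offset":[0,-8,0],"rotation":[0,0,0]},{"offset":[0,-8,0],"rotation":[0,0,0]},{"offset":[0,-8,0],"rotation":[0,0,0]}], "hand": 0.6}}

```text
clock: 6.65
tcp_pos: [0.529, 0.0416, 0.1785]
orientation: [[-0.94, 0.002, 0.34], [-0.34, 0.002, -0.94], [-0.003, -1.0, -0.001]]
ft_force: [-0.6, 0.6, 0.2]
finger_gap: 0.0512
```

Run:
```python
from cell import r
from h import *
go(r,(.5685,-.0665,.18),20)
for n in('wrist','scene'):
    im=r.capture(n); cv2.imwrite(f'pics/{n}4.png',im[:,:,::-1])
im=cv2.imread('pics/scene4.png')[130:240,160:310]; cv2.imwrite('pics/scene4c.png',cv2.resize(im,None,fx=5,fy=5))
```

```text
clock 6.65 tcp [0.529  0.0416 0.1785] F [-0.58  0.64  0.22] gap 0.0512
offset cm [-0.04 -0.16 11.51] rot [ 0.0009 -0.0022 -0.0028]
```

View pics/scene4c.png

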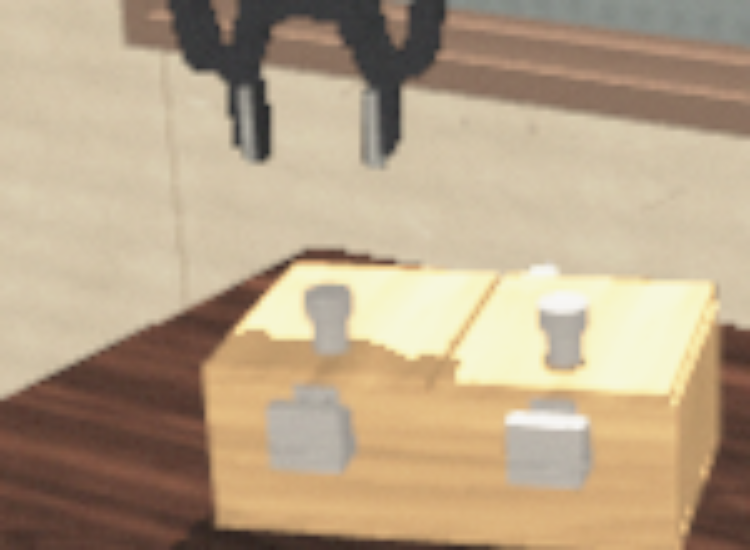

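The scene view shows the left lid still flat with the hand clear. Next is the right knob.

Emit:
{"api": "move_arm", "payload": {"steps": [{"offset":[0,0,4],"rotation":[0,0,0]},{"offset":[0,0,8],"rotation":[0,0,0]},{"offset":[0,0,11.5],"rotation":[0,0,0]},{"offset":[0,0,11.5],"rotation":[0,0,0]},{"offset":[0,0,11.5],"rotation":[0,0,0]}]}}

```text
clock: 7.38
tcp_pos: [0.567, -0.0662, 0.1769]
orientation: [[-0.941, -0.001, 0.339], [-0.339, 0.002, -0.941], [0.0, -1.0, -0.002]]
ft_force: [-0.3, 1.0, 0.4]
finger_gap: 0.0515
```

Run:
```python
from cell import r
from h import *
c=r.get_calibration('wrist');c['fish']=1; im=r.capture('wrist'); cv2.imwrite('pics/w5.png',im[:,:,::-1])
go(r,(.569,-.0663,.099),20); print(proj(c,(.569,-.0663,.118)))
```

```text
clock 7.425 tcp [ 0.567  -0.0658  0.1771] F [0.64 0.81 0.25] gap 0.051
offset cm [-0.17  7.81  0.13] rot [ 0.0022 -0.002  -0.0002]
(np.float64(279.46466599300106), np.float64(225.564384628447))
```

View pics/w5.png

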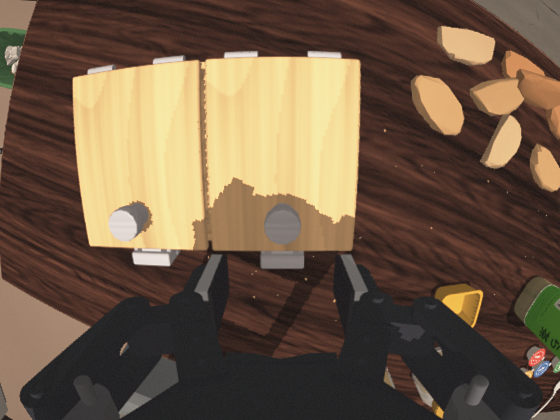

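The right knob's top is at about (282,224), within 3 px of the prediction. Descending.

Emit:
{"api": "move_arm", "payload": {"steps": [{"offset":[-0.2,3,0.1],"rotation":[0,0,0]},{"offset":[-0.2,6,0.1],"rotation":[0,0,0]},{"offset":[-0.2,7.2,0.1],"rotation":[0,0,0]},{"offset":[-0.2,7.7,0.1],"rotation":[0,0,0]},{"offset":[-0.2,7.7,0.1],"rotation":[0,0,0]},{"offset":[-0.2,7.7,0.1],"rotation":[0,0,0]}]}}

```text
clock: 8.18
tcp_pos: [0.5699, -0.0659, 0.1011]
orientation: [[-0.94, 0.001, 0.34], [-0.34, 0.002, -0.94], [-0.002, -1.0, -0.002]]
ft_force: [0.7, 0.0, 0.1]
finger_gap: 0.0514
```

Run:
```python
from cell import r
from h import *
im=r.capture('wrist'); cv2.imwrite('pics/w6.png',im[:,:,::-1])
go(r,(.569,-.0663,.099),20)
```

```text
clock 8.225 tcp [ 0.5698 -0.066   0.101 ] F [ 1.17  0.68 -0.04] gap 0.0509
offset cm [0.09 0.2  0.  ] rot [ 0.0015 -0.002  -0.0015]
```

View pics/w6.png

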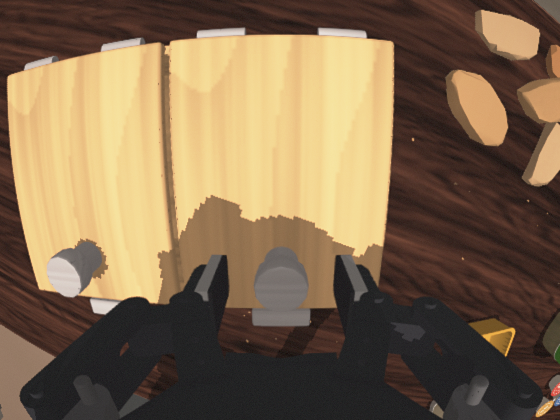

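The right knob is centred between the fingers at about (281,283). Closing.

Emit:
{"api": "move_arm", "payload": {"steps": [{"offset":[0,0.1,0],"rotation":[0,0,0]},{"offset":[0,0.1,0],"rotation":[0,0,0]},{"offset":[0,0.1,0],"rotation":[0,0,0]},{"offset":[0,0.1,0],"rotation":[0,0,0]},{"offset":[0,0.1,0],"rotation":[0,0,0]},{"offset":[0,0.1,0],"rotation":[0,0,0]}], "hand": 0.0}}

```text
clock: 8.98
tcp_pos: [0.5701, -0.0659, 0.1006]
orientation: [[-0.94, 0.002, 0.34], [-0.34, 0.002, -0.94], [-0.002, -1.0, -0.001]]
ft_force: [-1.3, 1.4, 5.2]
finger_gap: 0.0231
```

Emit:
{"api": "move_arm", "payload": {"steps": [{"offset":[0,-0.1,0],"rotation":[0,0,0]},{"offset":[0,-0.2,0],"rotation":[0,0,0]},{"offset":[0,-0.2,0],"rotation":[0,0,0]},{"offset":[0,-0.2,0],"rotation":[0,0,0]}]}}

```text
clock: 9.48
tcp_pos: [0.5704, -0.0658, 0.1023]
orientation: [[-0.94, 0.002, 0.34], [-0.34, 0.002, -0.94], [-0.003, -1.0, -0.001]]
ft_force: [4.7, 2.6, -6.9]
finger_gap: 0.0231
```

Emit:
{"api": "move_arm", "payload": {"steps": [{"offset":[0,-0.1,0],"rotation":[0,0,0]},{"offset":[0,-0.2,0],"rotation":[0,0,0]},{"offset":[0,-0.2,0],"rotation":[0,0,0]},{"offset":[0,-0.2,0],"rotation":[0,0,0]}]}}

```text
clock: 9.98
tcp_pos: [0.5708, -0.0656, 0.1038]
orientation: [[-0.94, 0.003, 0.34], [-0.34, 0.003, -0.94], [-0.003, -1.0, -0.001]]
ft_force: [6.7, 1.6, -11.6]
finger_gap: 0.0229
```

Run:
```python
from cell import r
from h import *
im=r.capture('scene'); cv2.imwrite('pics/s7.png',im[:,:,::-1])
a=cv2.imread('pics/s7.png')[180:230,200:310]; b=cv2.imread('pics/scene4.png')[180:230,200:310]
c=cv2.imread('pics/scene3.png')[180:230,200:310]
cv2.imwrite('pics/cmp.png',cv2.resize(np.vstack([b,a]),None,fx=6,fy=6,interpolation=0))
print(r.observe()['ft_force'],r.observe()['wrist_torque'])
```

```text
[  6.47960262   2.95577115 -11.38518985] [ 0.39562158 -1.02059539 -0.0520091 ]
```

View pics/cmp.png

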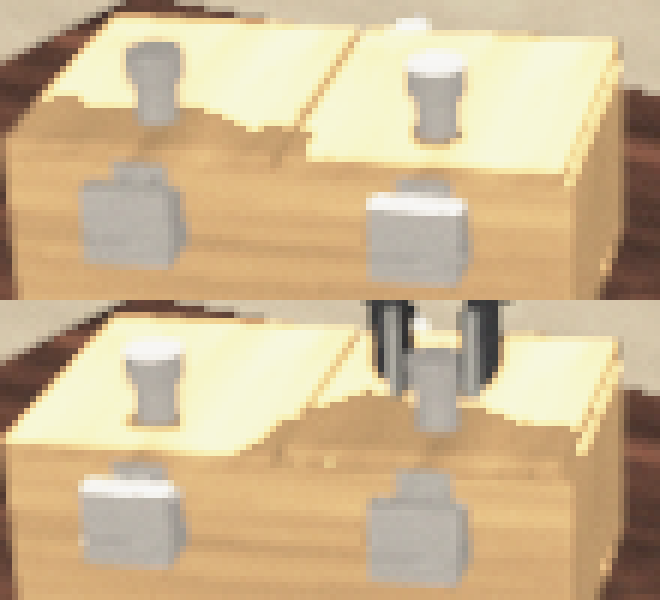

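The picture shows the right lid's front edge and its hook about 1 px (roughly 2–3 mm) higher than before, with the hook over the lid, so it is caught. Now I'll relax, release and rise.

Emit:
{"api": "move_arm", "payload": {"steps": [{"offset":[0,0.15,0],"rotation":[0,0,0]},{"offset":[0,0.3,0],"rotation":[0,0,0]},{"offset":[0,0.3,0],"rotation":[0,0,0]},{"offset":[0,0.3,0],"rotation":[0,0,0]}]}}

```text
clock: 10.52
tcp_pos: [0.5701, -0.0658, 0.1008]
orientation: [[-0.94, 0.001, 0.34], [-0.34, 0.002, -0.94], [-0.002, -1.0, -0.002]]
ft_force: [-2.9, -2.2, -0.0]
finger_gap: 0.0228
```

Emit:
{"api": "move_arm", "payload": {"steps": [{"offset":[0,0,0],"rotation":[0,0,0]},{"offset":[0,0,0],"rotation":[0,0,0]},{"offset":[0,0,0],"rotation":[0,0,0]},{"offset":[0,0,0],"rotation":[0,0,0]},{"offset":[0,-2,0],"rotation":[0,0,0]},{"offset":[0,-6,0],"rotation":[0,0,0]},{"offset":[0,-11,0],"rotation":[0,0,0]},{"offset":[0,-15,0],"rotation":[0,0,0]},{"offset":[0,-15,0],"rotation":[0,0,0]},{"offset":[0,-15,0],"rotation":[0,0,0]}], "hand": 0.6}}

```text
clock: 11.78
tcp_pos: [0.5695, -0.0661, 0.2503]
orientation: [[-0.94, 0.001, 0.34], [-0.34, 0.002, -0.94], [-0.002, -1.0, -0.002]]
ft_force: [0.5, 0.3, 0.2]
finger_gap: 0.0513
```

Run:
```python
from cell import r
from h import *
for n in('scene','wrist'):
    im=r.capture(n); cv2.imwrite(f'pics/{n}8.png',im[:,:,::-1])
a=cv2.imread('pics/scene8.png')[180:230,200:310]; b=cv2.imread('pics/scene0.png')[180:230,200:310]
cv2.imwrite('pics/cmp8.png',cv2.resize(np.vstack([b,a]),None,fx=6,fy=6,interpolation=0))
o=r.observe();print(o['clock'],o['tcp_pos'],o['ft_force'],o['finger_gap'])
```

```text
11.875 [ 0.56907753 -0.0660658   0.24942913] [-0.24192545  0.52051572 -0.06881065] 0.05116281015735889
```

View pics/cmp8.png

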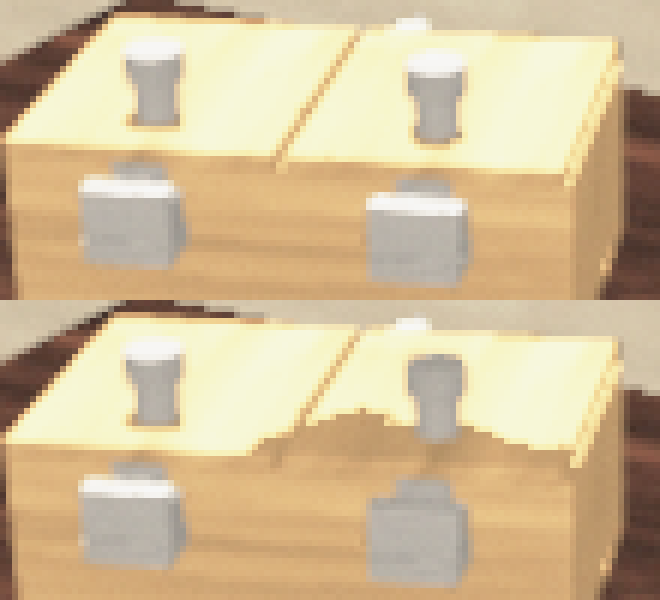

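View pics/scene8.png

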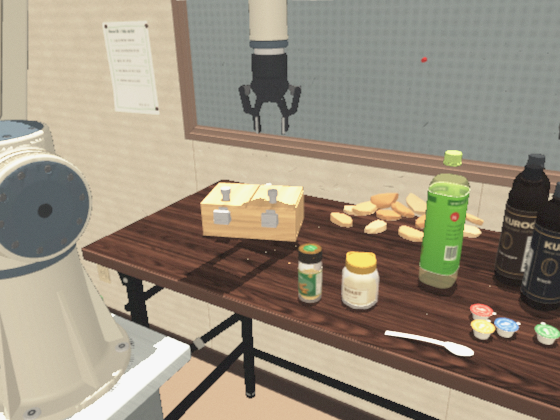

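Both lids look as they did at the start: knob tops, lid edges and hooks sit on the same rows. The jars haven't moved and the hand is clear at z = 0.25, so I'm handing in.

```bash
python3 -c "
from cell import r
print(r.finish_job())"
```

```text
the job is handed in; nothing more can be done
None
```

I tugged both lids up by their knobs, the left one first. Both catches held, so neither lid needed pressing down. I have handed the job in; it reports no verdict.

- **Left lid:** the pull rose to about 12 N and the lid held.
- **Right lid:** the pull rose to about 11.6 N and the lid held. A picture taken during the pull showed its hook and front edge about 1 px (2–3 mm) up, with the hook still over the lid.
- **Release:** I lowered each lid until the vertical force was near zero, then opened the fingers and moved clear.
- **Final check:** the scene picture showed both lids and hooks at their starting rows and the two jars unmoved. The hand was 0.25 m up with no contact force, at 11.9 s. The cup was not in that view; the hand never went near it.

Three readings were less than certain:
- **Scene camera:** it placed the knobs about 7 mm nearer the robot than the top and wrist cameras did. I used the latter two, and the grasps confirmed them.
- **Fingers closing:** they pressed down with about 5 N each time. That is below the 9–10 N needed to snap a catch, but it was only read once the grip had closed.
- **Catch stretch:** I could not read it directly. I judged it from the force, plus the picture for the right lid.

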